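# Load the lens-fitting stands with the display front panels

### The arm

A 6-joint arm with a two-finger parallel gripper is mounted at the origin on the work surface. World frame = base frame: x ahead of the robot, y to its left, z up, the work surface at z = 0. Lengths are in m, angles in degrees, forces in N, time in s.
With the tool pointing down it reaches from about 0.3 to 0.875 m from the base axis. Payload 6.4 kg.
Tool frame: the origin (TCP) lies midway between the tips of the shut fingers; the grasp point (between the pads) lies 19 mm behind it; z points along the fingers, y is the line along which they close (so a half turn about z gives the same grasp; the last joint's range is limited). The gripper opens to 85 mm and grips with 20 to 120 N. Pads are 22 mm wide; open, the fingers measure 114 mm over their backs; the gripper's body (76 mm by 85 mm) begins 54 mm behind the grasp point. The pads swing forward as they close: fully open they stand 13 mm farther back than shut.
Start: joints at [-87.508, 10.359, 92.074, -0, 77.567, -11.82], TCP at [0.142, -0.557, 0.231] pointing down, gripper open.
Joint ranges: [-171.53, 171.53], [-51.25, 118.39], [17.06, 147.69], [-65.23, 245.23], [0, 150.52], [-178.68, 178.68]. Speed limits (degrees/s): [147.25, 147.25, 172.46, 180, 180, 180].

### API

Orientations are given as [roll, pitch, yaw] about the fixed x, y, z axes, in that order (R = Rz(yaw) Ry(pitch) Rx(roll)).
In Python, from bench import r, fingers, solve_ik, vision gives the robot as it stands. Calls block until the motion is done:
- r.movep(position, orientation): joint-space move of the TCP to a pose.
- r.movel(position, ori=None, velocity=0.15, f_stop=None): straight line of the TCP; ori=None keeps the orientation; velocity is the mean speed in m/s. With f_stop (N) it stops when the force on the tool has changed by that much, and returns True; else False.
- r.set_joints(angles): joint-space move.
- fingers.set_gripper(opening, effort=None): opening from 0.0 (shut) to 1.0 (fully open); effort is the grip in N (None keeps the last); returns when the fingers have stopped.
- r.wait(seconds).
- solve_ik(position, orientation): joint angles nearest the present ones, or None.
- r.get_obs(): the state.
- vision.capture(name): name is "side" or "top" or "wrist"; returns a dict with "img" (400x640x3 uint8, red, green, blue), "fx", "fy", "cx", "cy" (pixels), "world_to_cam" (4x4, takes a point from world to camera coordinates); the wrist camera has in their place "T_tool_cam" (4x4, takes a point from camera to tool coordinates, whose origin is the TCP and whose axes are the flange's). Camera axes: x right, y down, z forward; pixel columns grow to the right and rows downward; lengths in m; the calibration is good to about 2 mm. The wrist camera is an equidistant fisheye: a pixel r from the principal point sees the ray r / f radians off the axis. A picture is of the moment at which its call begins: read the wrist's pose just before it. There is no depth.
A pose or a line that the arm cannot do raises r.Unreachable and nothing moves.
- r.close_job(): hands the job in; it is judged then, once.
The state is a dict: "time_s": time; "q": joint angles; "qvel": joint speeds; "joint_torque": joint torques, N m; "position": TCP position; "ee_rot": TCP orientation; "force": force on the tool from outside, world axes, zero at the start; "wrist_torque": the same for the moment, N m; "grip_width": opening from 0.0 (shut) to 1.0 (fully open); "finger_force": force on a finger pad.
Only numpy, scipy, OpenCV 4.12 (cv2) and the standard library are available. Lean on these libraries where they do the work, as an engineer would, in place of code of your own. Each camera call takes 0.05 s, during which the arm holds its last target. There are 200 camera calls.

### The job

Get the bench ready for fitting display lenses: pick out the three front panels that have a display window and put each one on the sloped stand made for its length, face up and right way up (display at the left as you face the slope from its ledge side), lying flat on the slope between the end cheeks with its lower long edge against the ledge. Set them down without dropping them, and leave the two blank panels, the microphone and the power adapter where they lie.

Things in the scene. Friction and masses are not known exactly. Their poses are not given: they have to be found in the camera images.
- panel_short: short display panel: loose black slab 105 long x 44 wide x 22 mm thick, 79 g, lying face up. On its face a cream window 42 x 23 mm near the left end and 1 black knob (19 mm across, 11 mm tall) from the right end. Origin: centre of the underside; x across the width to the top edge, y along the length to the left (display) end, z out of the face.
- panel_medium: medium display panel: loose black slab 135 long x 44 wide x 22 mm thick, 101 g, lying face up. On its face a cream window 54 x 23 mm near the left end and 2 black knobs (19 mm across, 11 mm tall) from the right end. Origin: centre of the underside; x across the width to the top edge, y along the length to the left (display) end, z out of the face.
- panel_long: long display panel: loose black slab 165 long x 44 wide x 22 mm thick, 124 g, lying face up. On its face a cream window 66 x 23 mm near the left end and 3 black knobs (19 mm across, 11 mm tall) from the right end. Origin: centre of the underside; x across the width to the top edge, y along the length to the left (display) end, z out of the face.
- stand_short: fixed aluminium stand for the 105 mm panel, 135 wide (y), x -28 to 68, 54 mm high. Slope rises to +x at 25 deg; ledge at its low -x edge 7 mm out of the slope, 44 mm gap in its middle; white end cheeks 9 mm high, 10 mm clear of each panel end. Origin on the bench, z up. A panel flat, centred, touching the ledge has its origin at (0,0,40) mm, y along stand y, x up the slope.
- stand_medium: fixed aluminium stand for the 135 mm panel, 165 wide (y), x -28 to 68, 54 mm high. Slope rises to +x at 25 deg; ledge at its low -x edge 7 mm out of the slope, 44 mm gap in its middle; white end cheeks 9 mm high, 10 mm clear of each panel end. Origin on the bench, z up. A panel flat, centred, touching the ledge has its origin at (0,0,40) mm, y along stand y, x up the slope.
- stand_long: fixed aluminium stand for the 165 mm panel, 195 wide (y), x -28 to 68, 54 mm high. Slope rises to +x at 25 deg; ledge at its low -x edge 7 mm out of the slope, 44 mm gap in its middle; white end cheeks 9 mm high, 10 mm clear of each panel end. Origin on the bench, z up. A panel flat, centred, touching the ledge has its origin at (0,0,40) mm, y along stand y, x up the slope.
- blank_short: blank panel, to be left alone: loose black slab 105 x 44 x 22 mm lying among the others, vent slots and four corner screws on its face, no display and no knobs. Origin: centre of the underside, y along its length, z up.
- blank_long: blank panel, to be left alone: loose black slab 165 x 44 x 22 mm lying among the others, vent slots and four corner screws on its face, no display and no knobs. Origin: centre of the underside, y along its length, z up.
- microphone: loose handheld microphone lying on the bench, to be left alone: 251 mm long, black body, grey mesh head 50 mm across. Origin: on the bench below its middle, x along it to the head.
- adapter: loose black plug-in power adapter, to be left alone: 75 x 46 x 32 mm, two brass pins at its +x end. Origin: centre of the underside.
There are look-alikes about, which are no part of the job. What is shaped like the panel_short but purple is not meant.

How it is judged:
By the outcome, as a careful person would: the job done as asked, in the order asked, and still so for the second after the job is handed in, with the robot touching nothing.
It also fails if it takes over 74 s, if anything falls off the work surface, if the arm or the gripper's body presses on something with over 40 N, if the wrist force passes 120 N, or if a joint passes its speed limit or range.

## Working session

There is one attempt and no reset: what is moved stays moved. The work goes in short steps, each a Python script; the robot and the scene stay as the last script left them, time stands still between calls to the robot, and variables do not carry over. Pictures are saved under pics/ and viewed, at most 14 in all, crops included, and the job is handed in when it is done.

```bash
ls; mkdir -p pics; python3 - <<'E'
from bench import r,vision
import cv2,json,numpy as np
for n in("top","side"):
    c=vision.capture(n); cv2.imwrite(f"pics/{n}0.png",c["img"][:,:,::-1])
    print(n,c["fx"],c["fy"],c["cx"],c["cy"],np.round(c["world_to_cam"],4).tolist())
o=r.get_obs();print(o["time_s"],o["position"],o["ee_rot"],o["grip_width"])
E
```

```text
pics
top 375.13621234385926 375.13621234385926 319.9364149754954 205.69619557678365 [[-0.0257, -0.9997, -0.0019, 0.0213], [-0.9963, 0.0258, -0.0824, 0.4718], [0.0824, -0.0003, -0.9966, 1.1698], [0.0, 0.0, 0.0, 1.0]]
side 373.30705294598346 373.30705294598346 316.5351020316402 199.30914119315216 [[-0.9004, -0.4351, -0.0075, 0.4198], [-0.3096, 0.6526, -0.6916, 0.169], [0.3058, -0.6204, -0.7223, 1.1053], [0.0, 0.0, 0.0, 1.0]]
0.1 [ 0.14214549 -0.55662419  0.2304485 ] [-1.79908447e+02 -1.97290062e-02  1.43133164e+01] 0.9988305463882028
```

View pics/top0.png

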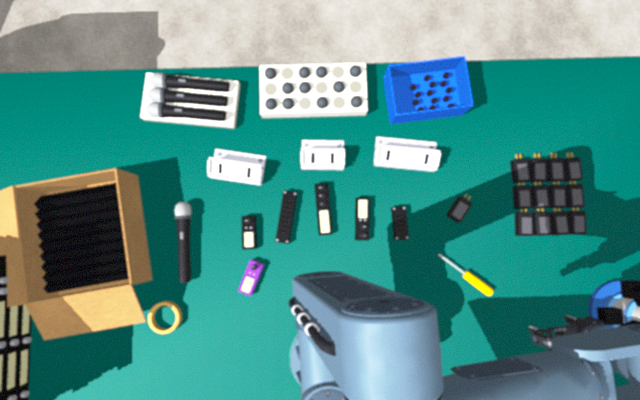

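View pics/side0.png

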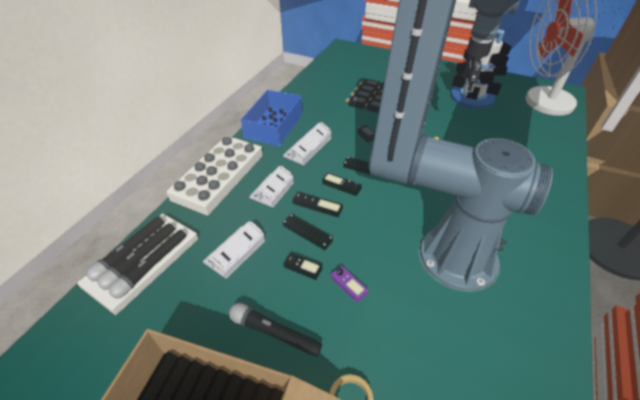

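The top image shows these candidates:
- **Panels:** short display (249,232), blank long (287,216), long display (323,208), medium display (362,218) and blank short (401,222).
- **Look-alike:** the purple one at (251,277), not wanted.
- **Stands:** (237,167), (323,155) and (407,154).

I'll check these in one close crop.

```bash
python3 - <<'E'
import cv2
i=cv2.imread("pics/top0.png")[130:265,200:450]
cv2.imwrite("pics/crop1.png",cv2.resize(i,None,fx=3.2,fy=3.2,interpolation=cv2.INTER_CUBIC))
E
```

```text
(no output)
```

View pics/crop1.png

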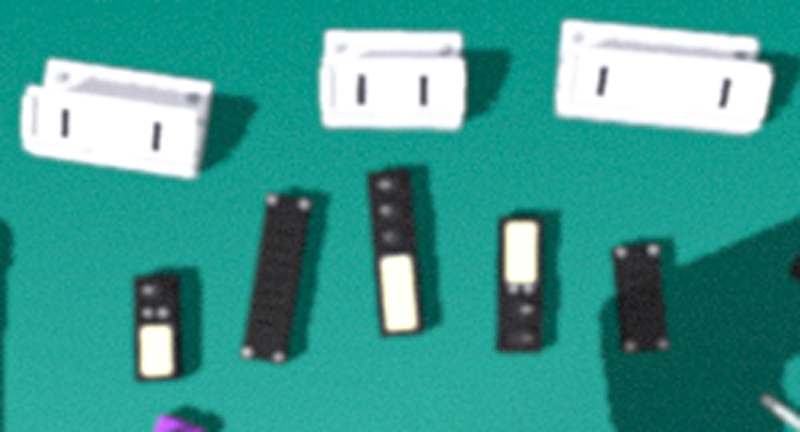

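The crop, at 3.2x, shows:
- **Short display panel:** (157,325), window toward the robot.
- **Long display panel:** (395,250), three knobs, window toward the robot.
- **Medium display panel:** (520,285), two knobs, window away from the robot.
- **Blanks:** (277,278) and (640,297). They have corner screws and no window.
- **Stands:** medium on the left, short in the middle, long on the right.

Next is a wrist view, orthorectified.

```bash
cat > h.py <<'E'
from bench import r,fingers,solve_ik,vision
import numpy as np,cv2
from scipy.spatial.transform import Rotation as R
def rot(e): return R.from_euler('xyz',e,degrees=True).as_matrix()
def eul(M): return R.from_matrix(M).as_euler('xyz',degrees=True)
def grab(n):
    o=r.get_obs(); c=vision.capture(n)
    if n=="wrist":
        T=np.eye(4);T[:3,:3]=rot(o["ee_rot"]);T[:3,3]=o["position"]
        c["w2c"]=np.linalg.inv(T@c["T_tool_cam"])
    else: c["w2c"]=np.array(c["world_to_cam"])
    c["n"]=n
    return c
def proj(c,P):
    P=np.asarray(P,float); q=P@c["w2c"][:3,:3].T+c["w2c"][:3,3]
    if c["n"]=="wrist":
        rr=np.hypot(q[...,0],q[...,1])+1e-9; th=np.arctan2(rr,q[...,2])
        x,y=q[...,0]/rr*th,q[...,1]/rr*th
    else: x,y=q[...,0]/q[...,2],q[...,1]/q[...,2]
    return np.stack([c["fx"]*x+c["cx"],c["fy"]*y+c["cy"]],-1)
def ortho(c,x0,x1,y0,y1,z,s=1000.):
    """bird's-eye at height z; up=+x, left=+y; s px/m"""
    X,Y=np.meshgrid(np.arange(x1,x0,-1/s),np.arange(y1,y0,-1/s),indexing='ij')
    m=proj(c,np.stack([X,Y,np.full_like(X,z)],-1)).astype(np.float32)
    return cv2.remap(c["img"],m[...,0],m[...,1],cv2.INTER_LINEAR)[:,:,::-1]
E
python3 - <<'E'
from h import *
import pickle
for p in([0.5,0,0.42],[0.5,-.0,0.36]):
    try: r.movep(p,[180,0,0]);break
    except r.Unreachable: print("unreach",p)
c=grab("wrist");pickle.dump(c,open("w1.pkl","wb"))
t=grab("top");pickle.dump(t,open("t1.pkl","wb"))
o=r.get_obs();print(o["time_s"],o["position"],o["ee_rot"],o["q"],c["fx"],np.round(c["T_tool_cam"],3).tolist())
cv2.imwrite("pics/w1.png",c["img"][:,:,::-1])
cv2.imwrite("pics/o1.png",ortho(c,.33,.75,-.4,.4,.022))
E
```

```text
2.6417 [ 0.50000677 -0.00066844  0.4196527 ] [-1.79996396e+02  3.59102430e-02 -6.54749828e-02] [-1.37001324e+01 -4.61901746e+00  8.64608714e+01 -5.01342873e-03
  9.81938939e+01  7.63646307e+01] 309.70691628693146 [[0.001, -0.948, -0.318, 0.082], [1.0, 0.001, -0.0, 0.0], [0.0, -0.318, 0.948, -0.143], [0.0, 0.0, 0.0, 1.0]]
```

View pics/w1.png

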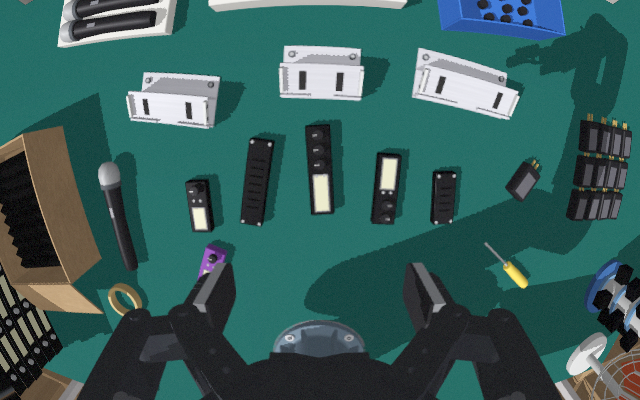

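View pics/o1.png

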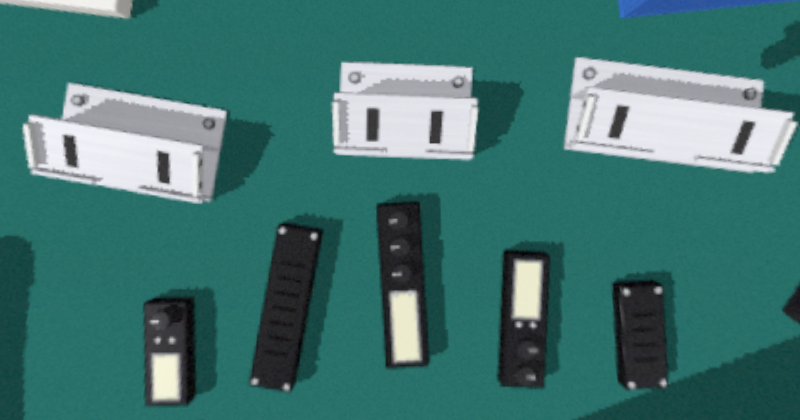

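The wrist view shows all three slopes rising away from the robot, with the ledge nearest it and the bolted base plate behind, so a panel belongs with its display at +y. The stand lengths are confirmed: medium at orthocol ~120, short ~405, long ~680. Next I'll measure panels and stands.

```bash
python3 - <<'E'
from h import *
import pickle
c=pickle.load(open("w1.pkl","rb")); t=pickle.load(open("t1.pkl","rb"))
reg=dict(short=(.33,.47,.19,.28),long=(.365,.565,-.045,.04),medium=(.35,.52,-.165,-.08))
for n,(x0,x1,y0,y1) in reg.items():
    for k,cam in(("wrist",c),("top",t)):
        i=ortho(cam,x0,x1,y0,y1,.022,2000); h=i.max(2).astype(int); 
        cream=((i.min(2)>130)).astype(np.uint8); g=i.astype(int)
        dark=((g[...,1]-g[...,2]<18)).astype(np.uint8)   # not green
        for nm,m in(("win",cream),("body",dark)):
            m=cv2.morphologyEx(m,cv2.MORPH_OPEN,np.ones((5,5)))
            cs=max(cv2.findContours(m,0,1)[0],key=cv2.contourArea)
            (u,v),(a,b),an=cv2.minAreaRect(cs); p=cv2.boxPoints(((u,v),(a,b),an))
            d=p[1]-p[0] if np.hypot(*(p[1]-p[0]))>np.hypot(*(p[2]-p[1])) else p[2]-p[1]
            ang=np.degrees(np.arctan2(-d[0],-d[1]))  # dir in world: dx=-dv, dy=-du
            ang=(ang+90)%180-90
            print(n,k,nm,"xy",round(x1-v/2000,4),round(y1-u/2000,4),"size",round(max(a,b)/2),round(min(a,b)/2),"axis",round(ang,1))
S=[(.555,.655,.15,.41),(.57,.67,-.135,.125),(.565,.665,-.425,-.165)]
cv2.imwrite("pics/st.png",np.vstack([ortho(c,*s,.034,2000) for s in S]))
E
```

```text
short wrist win xy 0.3734 0.2346 size 47 28 axis 0.9
short wrist body xy 0.3991 0.2306 size 106 49 axis 1.0
short top win xy 0.4002 0.2215 size 140 63 axis 0.0
short top body xy 0.3953 0.2372 size 100 36 axis -0.6
long wrist win xy 0.4243 -0.0046 size 71 27 axis 3.6
long wrist body xy 0.4661 -0.0027 size 164 43 axis 3.3
long top win xy 0.4231 -0.0027 size 75 33 axis 3.6
long top body xy 0.4698 0.0013 size 173 85 axis -2.4
medium wrist win xy 0.4607 -0.1269 size 58 27 axis -2.4
medium wrist body xy 0.4316 -0.1237 size 135 46 axis -2.2
medium top win xy 0.435 -0.111 size 170 62 axis 0.0
medium top body xy 0.4296 -0.123 size 130 41 axis -3.4
```

View pics/st.png

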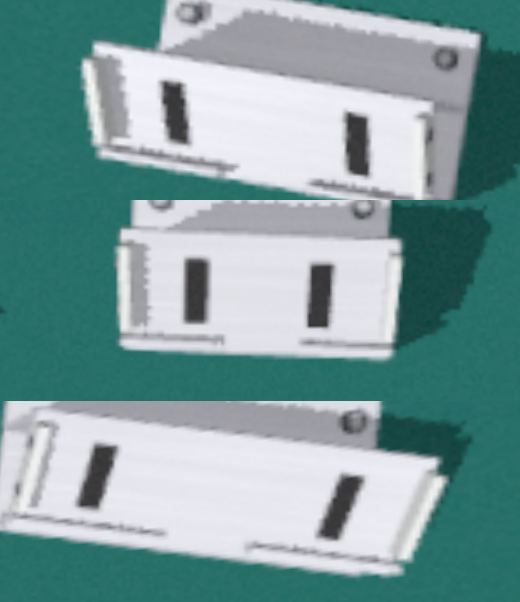

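Measured poses agree with the given sizes: bodies about 106, 135 and 164 mm long, and the stand's ledge-to-top distances fit. Next I check the IK for both grasp senses.

```bash
cat >> h.py <<'E'
PAN=dict(short=(.3985,.2350,91),long=(.466,-.002,93.5),medium=(.4312,-.1257,-92.3))
STA=dict(short=(.619,-.0055,-2.2),medium=(.587,.273,-10),long=(.615,-.2715,-7))
def tool(Rp,s): return Rp@np.array([[0,s,0],[s,0,0],[0,0,-1.]])
def pick_R(n,s): return tool(rot([0,0,PAN[n][2]]),s)
def stand_R(n): return rot([0,0,STA[n][2]])@rot([0,-25,0])
def stand_p(n): return np.array([*STA[n][:2],.040])
E
python3 - <<'E'
from h import *
print(stand_R("short")[:,2])
for n in PAN:
  for s in(1,-1):
    Rt=pick_R(n,s); e=eul(Rt); p=np.array([*PAN[n][:2],.003])
    Rs=stand_R(n); es=eul(tool(Rs,s)); ps=stand_p(n)+Rs@[.003,0,.005]
    for nm,a,b in(("pick",p,e),("up",p+[0,0,.13],e),("pl",ps,es),("abv",ps+[0,0,.07],es)):
        q=solve_ik(list(a),list(b)); print(n,s,nm,None if q is None else np.round(q,0).tolist())
E
```

```text
[-0.42230676  0.01622339  0.90630779]
short 1 pick [16.0, 17.0, 116.0, -0.0, 47.0, -75.0]
short 1 up [16.0, 3.0, 113.0, -0.0, 64.0, -75.0]
short 1 pl [-14.0, 17.0, 113.0, 12.0, 26.0, -21.0]
short 1 abv [-14.0, 10.0, 111.0, 9.0, 35.0, -18.0]
short -1 pick [16.0, 17.0, 116.0, -0.0, 47.0, 105.0]
short -1 up [16.0, 3.0, 113.0, -0.0, 64.0, 105.0]
short -1 pl [-14.0, 17.0, 113.0, 12.0, 26.0, 159.0]
short -1 abv [-14.0, 10.0, 111.0, 9.0, 35.0, 162.0]
long 1 pick [-15.0, 17.0, 115.0, -0.0, 48.0, -108.0]
long 1 up [-15.0, 3.0, 112.0, -0.0, 64.0, -108.0]
long 1 pl [-40.0, 24.0, 104.0, 25.0, 34.0, -52.0]
long 1 abv [-40.0, 17.0, 103.0, 21.0, 41.0, -47.0]
long -1 pick [-15.0, 17.0, 115.0, -0.0, 48.0, 72.0]
long -1 up [-15.0, 3.0, 112.0, -0.0, 64.0, 72.0]
long -1 pl [-40.0, 24.0, 104.0, 25.0, 34.0, 128.0]
long -1 abv [-40.0, 17.0, 103.0, 21.0, 41.0, 133.0]
medium 1 pick [-31.0, 15.0, 118.0, -0.0, 47.0, 61.0]
medium 1 up [-31.0, 1.0, 115.0, -0.0, 64.0, 61.0]
medium 1 pl [21.0, 23.0, 104.0, -23.0, 33.0, 48.0]
medium 1 abv [21.0, 17.0, 103.0, -19.0, 40.0, 43.0]
medium -1 pick [-31.0, 15.0, 118.0, -0.0, 47.0, -119.0]
medium -1 up [-31.0, 1.0, 115.0, -0.0, 64.0, -119.0]
medium -1 pl [21.0, 23.0, 104.0, -23.0, 33.0, -132.0]
medium -1 abv [21.0, 17.0, 103.0, -19.0, 40.0, -137.0]
```

```bash
cat >> h.py <<'E'
def st(tag):
    o=r.get_obs(); print(tag,"t",round(o["time_s"],2),"p",np.round(o["position"],4),"g",round(o["grip_width"],3),"ff",np.round(o["finger_force"],1),"F",np.round(o["force"],1)); return o
def pick(n,s=1):
    e=list(eul(pick_R(n,s))); p=np.array([*PAN[n][:2],.003])
    r.movep(list(p+[0,0,.08]),e)
    print("stop",r.movel(list(p),velocity=.15,f_stop=15)); st("down")
    fingers.set_gripper(0.0,40); st("gripped")
    r.movel(list(p+[0,0,.12]),velocity=.25); st("lifted")
E
python3 - <<'E'
from h import *
pick("short"); c=grab("wrist"); cv2.imwrite("pics/w2.png",c["img"][:,:,::-1])
E
```

```text
stop False
down t 5.58 p [0.3991 0.2351 0.0035] g 0.996 ff 0.0 F [0.1 1.  0.6]
gripped t 6.05 p [0.3992 0.2352 0.0039] g 0.503 ff 41.1 F [-1.2  0.6  6.4]
lifted t 6.68 p [0.3979 0.2348 0.1222] g 0.507 ff 40.8 F [-0.4 -0.4 -0.5]
```

View pics/w2.png

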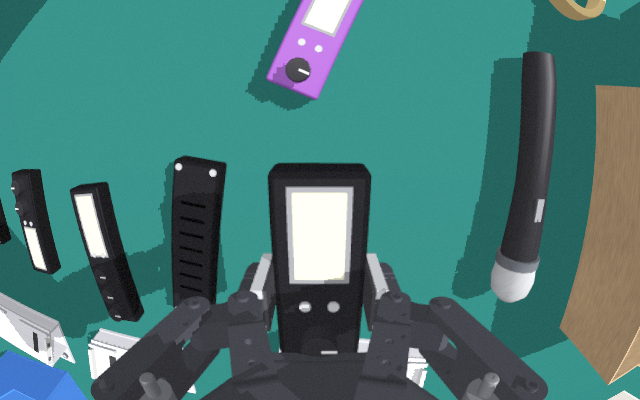

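The short panel is held square and centred between the fingers, face up at (320,250). I'll place it.

```bash
cat >> h.py <<'E'
def place(n,s=1,h=.0035):
    Rs=stand_R(n); e=list(eul(tool(Rs,s))); o0=stand_p(n)
    P=lambda x,z: list(o0+Rs@np.array([x,0,z+h]))
    L=lambda: np.round(Rs.T@(np.array(r.get_obs()["position"])-o0)*1000,1)
    hi=np.array(P(.005,.012))+[0,0,.07]
    r.movep(list(hi),e)
    r.movel(P(.005,.012),velocity=.2)
    print("contact",r.movel(P(.005,-.006),velocity=.025,f_stop=6),L()); st("")
    x,_,z=L()/1000
    print("ledge",r.movel(P(x-.014,z-h),velocity=.025,f_stop=8),L()); st("")
def release(n,s=1,up=True):
    Rs=stand_R(n)
    fingers.set_gripper(0.8)
    p=np.array(r.get_obs()["position"])
    r.movel(list(p+Rs@[0,0,.08]),velocity=.25); st("released")
E
python3 - <<'E'
from h import *
place("short"); c=grab("wrist"); cv2.imwrite("pics/w3.png",c["img"][:,:,::-1])
E
```

```text
contact True [ 5.4 -0.1  2.6]
 t 8.99 p [ 0.6228 -0.0057  0.0447] g 0.503 ff 41.5 F [0.8 0.7 1.9]
ledge True [ 2.2 -0.2  2.8]
 t 9.31 p [ 0.6198 -0.0057  0.0435] g 0.506 ff 42.4 F [1.7 0.5 2. ]
```

View pics/w3.png

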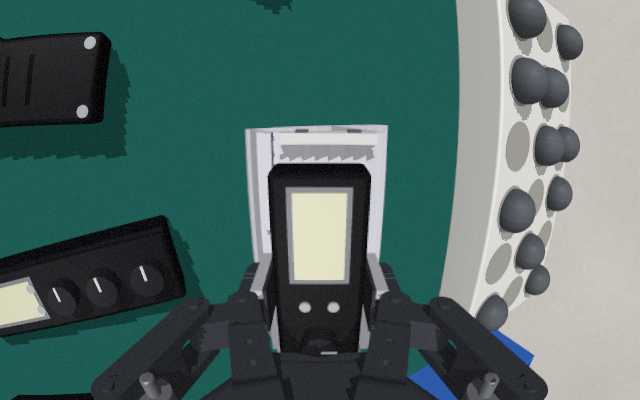

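The short panel lies in the stand between the cheeks: its display-end edge is at (320,165) and the cheek at (330,130). Its lower edge is at the ledge line (270). I'll release, pick the long panel and look on the way.

```bash
python3 - <<'E'
from h import *
release("short"); 
c=grab("wrist"); a=c["img"][:,:,::-1].copy()
fingers.set_gripper(1.0)
pick("long"); c=grab("wrist"); b=c["img"][:,:,::-1]
cv2.imwrite("pics/w4.png",np.vstack([a[40:400,:],b[100:340]]))
E
```

```text
released t 10.19 p [ 0.5859 -0.0045  0.1165] g 0.801 ff 0.0 F [0.6 0.4 0.2]
stop False
down t 12.62 p [ 0.4664 -0.0021  0.0034] g 0.999 ff 0.0 F [-0.4  0.7  0.6]
gripped t 13.09 p [ 0.4667 -0.0021  0.0039] g 0.506 ff 41.2 F [-1.3  0.8  5.9]
lifted t 13.72 p [ 0.4653 -0.0018  0.1222] g 0.508 ff 40.9 F [-1.5  0.6 -1.5]
```

View pics/w4.png

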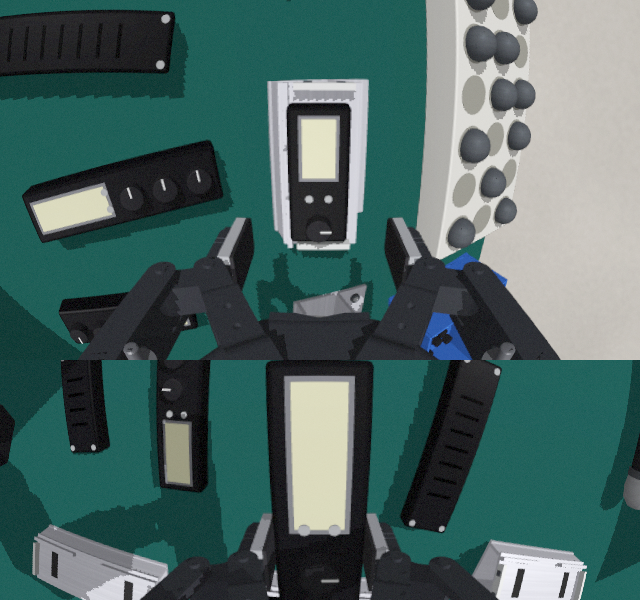

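The short panel lies flat, with the lower edge at the ledge and clear of both cheeks. The long panel is held squarely. I'll place it.

```bash
python3 - <<'E'
from h import *
place("long"); c=grab("wrist"); a=c["img"][:,:,::-1].copy(); t=grab("top")
cv2.imwrite("pics/w5.png",np.vstack([a[60:400],cv2.resize(t["img"][130:250,200:460,::-1],(640,260))]))
E
```

```text
contact True [ 5.5 -0.2  2.8]
 t 15.97 p [ 0.6188 -0.2722  0.0449] g 0.506 ff 41.8 F [-1.4  0.1  4.1]
ledge True [ 2.2 -0.3  2.9]
 t 16.28 p [ 0.6157 -0.2719  0.0435] g 0.502 ff 43.9 F [2.6 0.5 2.3]
```

View pics/w5.png

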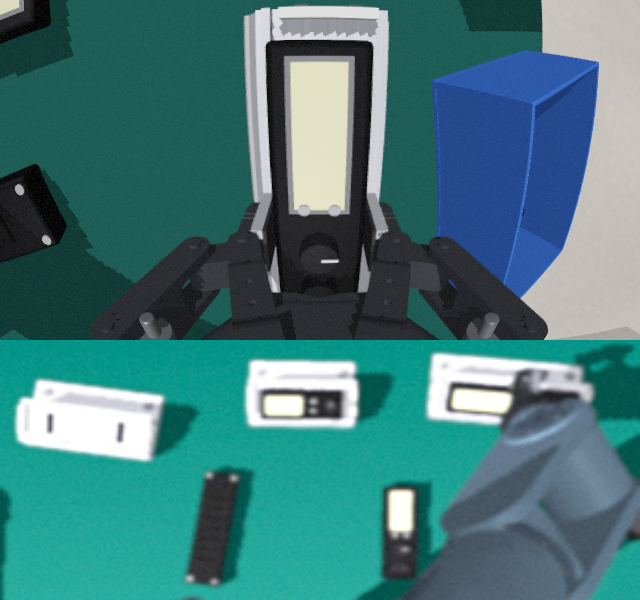

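The long panel sits on its slope: its display end is at (320,42), just short of the cheek, and it's against the ledge. I'll release it and pick the medium panel.

```bash
python3 - <<'E'
from h import *
release("long")
c=grab("wrist"); a=c["img"][:,:,::-1].copy()
fingers.set_gripper(1.0)
pick("medium"); place("medium"); b=grab("wrist")["img"][:,:,::-1]
cv2.imwrite("pics/w6.png",np.vstack([a[30:320],b[60:370]]))
E
```

```text
released t 17.22 p [ 0.5817 -0.2679  0.1165] g 0.803 ff 0.0 F [ 0.2  0.7 -0.1]
stop False
down t 19.96 p [ 0.4316 -0.126   0.0034] g 1.0 ff 0.0 F [-0.4 -0.5  0.6]
gripped t 20.43 p [ 0.4319 -0.1261  0.0039] g 0.502 ff 41.0 F [-0.6  0.8  5.9]
lifted t 21.06 p [ 0.4306 -0.1253  0.1221] g 0.507 ff 41.0 F [ 0.  -0.6 -1.7]
contact True [5.5 0.2 2.8]
 t 23.67 p [0.5908 0.2726 0.0448] g 0.503 ff 41.8 F [-0.7 -1.   3.1]
ledge True [2.1 0.2 2.8]
 t 23.98 p [0.5878 0.2731 0.0434] g 0.501 ff 43.4 F [0.9 0.2 2.4]
```

View pics/w6.png

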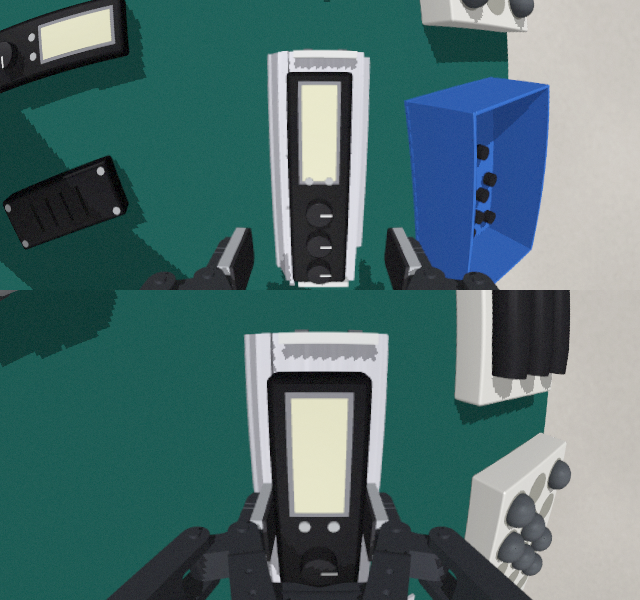

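The long panel is clean in its stand. The medium panel is in place, perhaps a few mm toward its knob end. I'll release it and check all three from overhead.

```bash
python3 - <<'E'
from h import *
release("medium"); r.movep([.5,0,.42],[180,0,0]); st("")
c=grab("wrist")
S=[(.555,.655,.15,.41),(.57,.67,-.135,.125),(.565,.665,-.425,-.165)]
I=[ortho(c,*s,.05,2000).copy() for s in S]
# overlay of the ideal panel's face outline
cv2.imwrite("pics/o2.png",np.vstack(I))
for n,L in(("short",105),("medium",135),("long",165)):
    Rs=stand_R(n)
    P=[stand_p(n)+Rs@np.array([x,y*L/2000,.022]) for x,y in((-.022,-1),(-.022,1),(.022,1),(.022,-1))]
    im=c["img"]; u=proj(c,np.array(P)); cv2.polylines(im,[np.int32(np.round(u*16))],True,(255,0,0),1,cv2.LINE_AA,4)
cv2.imwrite("pics/w7.png",cv2.resize(im[30:140,110:530,::-1],None,fx=1.9,fy=1.9,interpolation=cv2.INTER_CUBIC))
cv2.imwrite("pics/w7full.png",im[:,:,::-1])
E
```

```text
released t 24.86 p [0.5542 0.2792 0.1166] g 0.8 ff 0.0 F [ 0.6 -0.3  0.7]
 t 26.4 p [4.999e-01 4.000e-04 4.185e-01] g 0.803 ff 0.0 F [ 0.1  0.  -0.3]
```

View pics/o2.png

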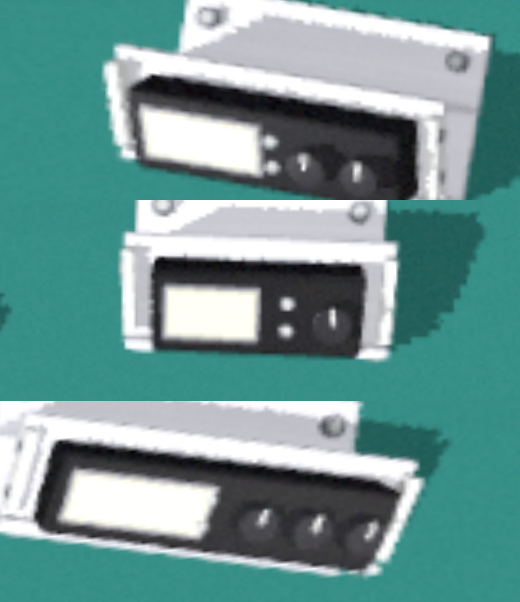

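View pics/w7full.png

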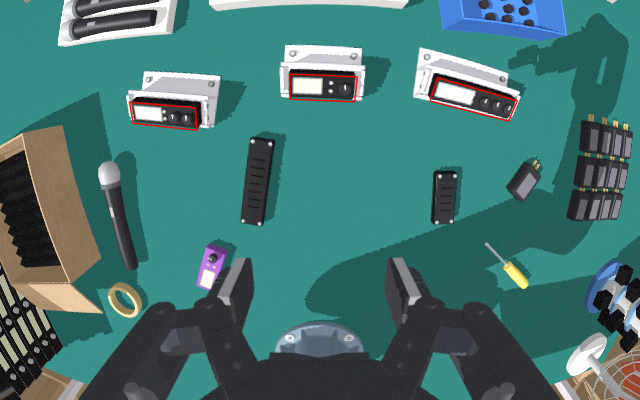

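The overlay of each ideal pose coincides with its panel. All three are flat, display left and between the cheeks, and both blanks, the microphone and the adapter haven't moved. The ledge stop read about 2 mm upslope of my estimate on all three. So I'll nudge each panel gently downslope with the shut fingers to make sure it touches the ledge.

```bash
python3 - <<'E'
from h import *
fingers.set_gripper(0.0)
for n in("medium","short","long"):
    Rs=stand_R(n); e=list(eul(tool(Rs,1))); o0=stand_p(n)
    P=lambda x,z: list(o0+Rs@np.array([x,0,z]))
    r.movep(P(.050,.075),e); r.movel(P(.050,.008),velocity=.2)
    s=r.movel(P(.024,.008),velocity=.03,f_stop=5)
    o=st(n); print(s,np.round(Rs.T@(np.array(o["position"])-o0)*1000,1))
    r.movel(P(.050,.008),velocity=.1); r.movel(P(.050,.08),velocity=.25)
r.movep([.5,0,.42],[180,0,0]); st("")
c=grab("wrist"); im=c["img"]
cv2.imwrite("pics/w8.png",cv2.resize(im[30:240,80:560,::-1],None,fx=1.66,fy=1.66,interpolation=cv2.INTER_CUBIC))
E
```

```text
medium t 29.64 p [0.6169 0.2682 0.0639] g -0.005 ff 1.8 F [ 2.4 -1.3  3.2]
True [37.5  0.4  8.8]
short t 32.48 p [ 0.6494 -0.0069  0.0639] g 0.001 ff 1.7 F [2.4 0.5 2.8]
True [37.7 -0.2  8.8]
long t 35.27 p [ 0.645  -0.2756  0.0639] g 0.0 ff 1.9 F [2.9 0.1 3.1]
True [37.5 -0.4  8.8]
 t 37.83 p [ 5.001e-01 -2.000e-04  4.188e-01] g -0.003 ff 0.0 F [-0.2 -0.2 -0.1]
```

View pics/w8.png

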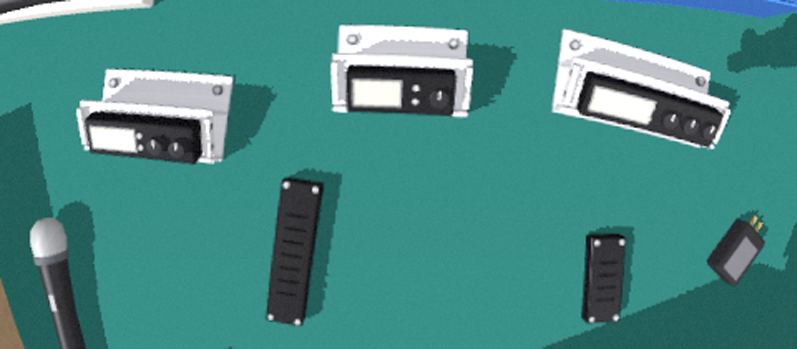

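The picture shows all three panels seated in their stands, with the display left: medium (143,137), short (400,90) and long (653,107). The blanks, microphone and adapter are untouched. I'm handing in.

```bash
python3 -c "
from h import *
print(r.close_job())"
```

```text
the job is handed in; nothing more can be done
None
```

The short, medium and long display panels are on their stands, face up with the display at the left and pushed down to the ledge, with everything else left where it lay; I handed the job in at about 38 s, and no verdict came back.

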